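Fit the loose heatsinks to the boards

ROBOT

A 6-joint arm with a two-finger parallel gripper is mounted at the origin on a cart in front of the work surface, level with it; the furniture and walls round the work are solid. World frame = base frame: x ahead of the robot, y to its left, z up, the work surface at z = 0. Lengths are in m, angles in rad, forces in N, time in s.
With the tool pointing down it reaches from about 0.375 to 0.975 m from the base axis. Payload 3.8 kg.
Tool frame: the origin (TCP) lies on the mounting face of the last link; the fingertips stand 166 mm ahead of it and the grasp point (between the pads) lies ahead of it (r.tcp_to_grasp is the z of the grasp point in the tool frame, in m); z points along the fingers, y is the line along which they close (so a half turn about z gives the same grasp; the last joint's range is limited). The gripper opens to 88 mm and grips with 3 to 60 N. Pads are 18 mm wide; open, the fingers measure 123 mm over their backs; the gripper's body (75 mm by 187 mm) begins 45 mm behind the grasp point.
Start: joints at [-1.243, 0.264, 1.604, -0, 1.274, -0.037], TCP at [0.241, -0.631, 0.405] pointing down, gripper open.
Joint ranges: [-2.63, 2.63], [-0.94, 2.18], [0.31, 2.57], [-1.31, 4.45], [0, 2.66], [-2.55, 2.55]. Speed limits (rad/s): [2.57, 2.57, 3.14, 3.14, 3.14, 3.14].

INTERFACE

Orientations are given as a 3x3 rotation matrix whose columns are the frame's x, y, z axes.
In Python, from station import r, optics gives the robot as it stands.
- The arm moves only by the shell command python3 -m inch 'ROWS'. ROWS is JSON, one flat list of numbers, 7 for each row, row after row: the shift along the tool's x, y, z in mm, then the turn, a rotation vector about the tool's x, y, z in rad, then the opening, from 0 (shut) to 1 (fully open). A call has 1 to 20 rows; each row shifts and turns the commanded pose from where the row before left it, along the tool's axes as they then stand; what a row does not reach is not made up. A row lasts 1/8 s, in which the tool goes at most 62.5 mm and 10.7 degrees, less where a joint would pass 70% of its speed; a pose out of reach is approached as far as the arm can. A call is refused whole if a number of a shift passes 62.5 or a number of a turn 0.188, either way. A call with a gripper value outside its range is refused whole. The fingers move at their own pace and stop on an object; the grip force is fixed at half the most. Time passes only in rows, so rows that do not move let the fingers close. It gives the time, the measured TCP pose, the force, the opening and the grip force at its end, in the units of the state.
- r.sense(): the state, without advancing time (a new reading comes with each control period).
- optics.get_image(name): name is "side" or "top"; returns the picture (480x640x3 uint8, blue, green, red); there is no depth.
- optics.get_calibration(name): a dict with "mtx" (3x3 intrinsics, pixels), "pose" (4x4, takes a point from camera to world coordinates). Camera axes: x right, y down, z forward; pixel columns grow to the right and rows downward; lengths in m; the calibration is good to about 2 mm. A picture is of the moment at which its call begins. get_calibration takes no time and is no camera call.
- r.close_job(): hands the job in; it is judged then, once.
The state is a dict: "time": time; "joint_positions": joint angles; "qd": joint speeds; "effort": joint torques, N m; "ee_pos": TCP position; "tcp_rot": TCP orientation; "force": force on the tool from outside, world axes, zero at the start; "wrist_torque": the same for the moment, N m; "finger_gap": opening from 0.0 (shut) to 1.0 (fully open); "grasp_force": force on a finger pad.
Only numpy, scipy, OpenCV 4.12 (cv2) and the standard library are available. Lean on these libraries where they do the work, as an engineer would, in place of code of your own. Each camera call takes 0.05 s, during which the arm holds its last target. There are 200 camera calls.

TASK

Four bare aluminium heatsinks of different footprints lie among the clutter on the repair table, and four green circuit boards wait for them. Pick out the heatsinks and set each one, fins up, flat on the chip or chip group whose outline has the same shape and size as its base, centred and square with it. Leave all four resting there, released.

Things in the scene. Friction and masses are not known exactly. Their poses are not given: they have to be found in the camera images.
- sink_large_square: The large square finned heatsink, 40 x 40 mm, 24 mm high, about 120 g; can be gripped across either pair of sides. Bare aluminium, loose, lies on the table with its flat base down and fins up, at any yaw. Origin: centre of the underside; z up. It belongs on board_large_square.
- sink_small_square: The small square heatsink with a field of pins, 24 x 24 mm, 18 mm high, about 30 g; can be gripped across either pair of sides. Bare aluminium, loose, lies on the table with its flat base down and fins up, at any yaw. Origin: centre of the underside; z up. It belongs on board_small_square.
- sink_bar: The long narrow heatsink with fins across it, 22 mm wide (x), 70 mm long (y), 20 mm high, about 60 g; grip across the 22 mm. Bare aluminium, loose, lies on the table with its flat base down and fins up, at any yaw. Origin: centre of the underside; z up. It belongs on board_row.
- sink_medium: The oblong heatsink with fins along it, 32 mm wide (x), 52 mm long (y), 22 mm high, about 80 g; grip across the 32 mm. Bare aluminium, loose, lies on the table with its flat base down and fins up, at any yaw. Origin: centre of the underside; z up. It belongs on board_pair.
- board_large_square: Circuit board with one large square chip, metal-lidded, outline 40 x 40 mm. Green board, 64 (x) x 84 (y) mm, fixed to the table, face 6 mm above it; flat chip top 9 mm above the table, all else on the board lower. Origin: at table height under the centre of board and chips; z up.
- board_small_square: Circuit board with one small square black chip, outline 24 x 24 mm. Green board, 64 (x) x 84 (y) mm, fixed to the table, face 6 mm above it; flat chip top 9 mm above the table, all else on the board lower. Origin: at table height under the centre of board and chips; z up.
- board_row: Circuit board with a row of five narrow black chips, together a strip of 22 mm (x) by 70 mm (y) along the board's long side. Green board, 64 (x) x 84 (y) mm, fixed to the table, face 6 mm above it; flat chip top 9 mm above the table, all else on the board lower. Origin: at table height under the centre of board and chips; z up.
- board_pair: Circuit board with two black oblong chips side by side, together 32 mm (x) by 52 mm (y), the long way along the board's long side. Green board, 64 (x) x 84 (y) mm, fixed to the table, face 6 mm above it; flat chip top 9 mm above the table, all else on the board lower. Origin: at table height under the centre of board and chips; z up.
Things that resemble listed ones, but are neither listed nor needed, are in the scene too. What is shaped like the sink_medium but black is not meant. What is shaped like the sink_bar but blue is not meant.

How it is judged:
At the end, for the whole second after the job is handed in: Each heatsink rests on the chips of its own outline: centre within 10 mm of the board centre, base 6 to 12 mm above the board origin, upright within 0.1 rad, sides parallel to the outline within 0.2 rad (long side along long side; square ones at any quarter turn), released and at rest (horizontal distance between sink_large_square and board_large_square below 0.01 m and z of sink_large_square in the frame of board_large_square between 0.006 and 0.012 m and angle between each of sink_large_square, sink_small_square, sink_bar, sink_medium's own z axis and vertical below 0.1 rad and (angle between the y axis of sink_large_square and the y axis of board_large_square, either way round below 0.2 rad or angle between the x axis of sink_large_square and the y axis of board_large_square, either way round below 0.2 rad) and linear speed of each of sink_large_square, sink_small_square, sink_bar, sink_medium below 0.02 m/s and angular speed of each of sink_large_square, sink_small_square, sink_bar, sink_medium below 0.2 rad/s and horizontal distance between sink_small_square and board_small_square below 0.01 m and z of sink_small_square in the frame of board_small_square between 0.006 and 0.012 m and (angle between the y axis of sink_small_square and the y axis of board_small_square, either way round below 0.2 rad or angle between the x axis of sink_small_square and the y axis of board_small_square, either way round below 0.2 rad) and horizontal distance between sink_bar and board_row below 0.01 m and z of sink_bar in the frame of board_row between 0.006 and 0.012 m and angle between the y axis of sink_bar and the y axis of board_row, either way round below 0.2 rad and horizontal distance between sink_medium and board_pair below 0.01 m and z of sink_medium in the frame of board_pair between 0.006 and 0.012 m and angle between the y axis of sink_medium and the y axis of board_pair, either way round below 0.2 rad); the robot touches nothing.
It also fails if it takes over 109 s, if anything falls off the work surface, if the arm or the gripper's body presses on something with over 40 N, if the wrist force passes 120 N, or if a joint passes its speed limit or range.

## Working session

There is one attempt and no reset: what is moved stays moved. The work goes in short steps, Python scripts to look and compute and a shell command to move; the robot and the scene stay as the last step left them, time stands still between calls to the robot, and variables do not carry over. Pictures are saved under pics/ and viewed, at most 14 in all, crops included, and the job is handed in when it is done.

```bash
ls; mkdir -p pics; python3 - <<'E'
from station import r, optics
import cv2
for n in("top","side"):
    cv2.imwrite(f"pics/{n}0.png",optics.get_image(n)); c=optics.get_calibration(n); print(n,c["mtx"].round(1).tolist(),c["pose"].round(4).tolist())
s=r.sense();print(s["time"],s["ee_pos"],s["tcp_rot"],r.tcp_to_grasp,s["finger_gap"])
E
```

```text
pics
top [[617.3, 0.0, 310.7], [0.0, 617.3, 243.8], [0.0, 0.0, 1.0]] [[0.0117, -0.9961, 0.0876, 0.3752], [-0.9999, -0.0107, 0.0126, 0.0302], [-0.0116, -0.0878, -0.9961, 1.356], [0.0, 0.0, 0.0, 1.0]]
side [[531.9, 0.0, 314.4], [0.0, 531.9, 236.5], [0.0, 0.0, 1.0]] [[-0.8753, -0.3174, 0.365, 0.0655], [-0.4836, 0.5717, -0.6627, 0.7987], [0.0017, -0.7566, -0.6539, 0.7773], [0.0, 0.0, 0.0, 1.0]]
0.1 [ 0.24070305 -0.63030261  0.4035009 ] [[ 9.34207257e-01  3.56730130e-01 -6.44702591e-04]
 [ 3.56730703e-01 -9.34205268e-01  1.92944880e-03]
 [ 8.60079645e-05 -2.03249028e-03 -9.99997931e-01]] 0.1473 0.9958383225507861
```

View pics/top0.png

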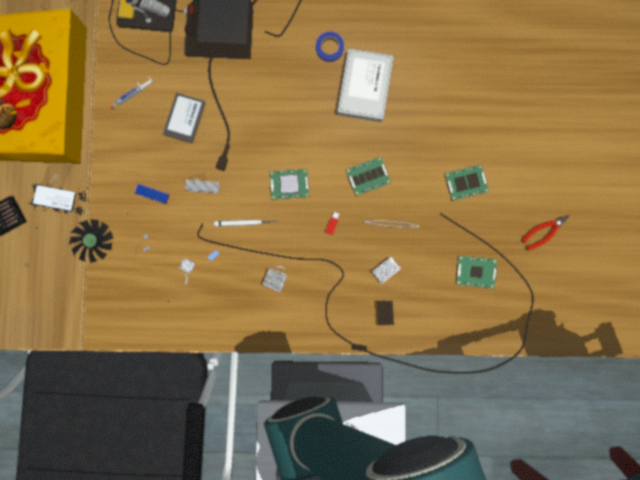

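View pics/side0.png

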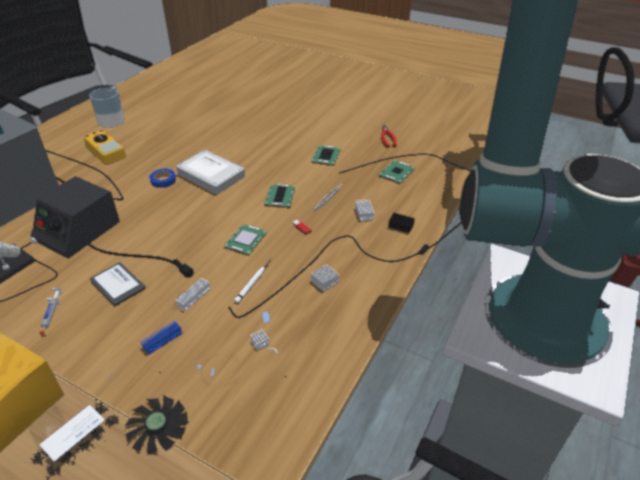

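The top view shows grey candidates at (202,186), (187,266), (275,279) and (386,270). The lookalikes are blue (152,194) and black (385,313). The boards are at (290,184) silver lid, (369,176) row, (466,183) pair and (477,272) small square. Next is a close crop to check these, and the measurements.

```bash
cat > h.py <<'E'
import cv2, numpy as np
from station import r, optics
def ray(n,p):
    c=optics.get_calibration(n); T=c["pose"]; d=T[:3,:3]@np.linalg.inv(c["mtx"])@[p[0],p[1],1.]
    return T[:3,3],d/np.linalg.norm(d)
def plane(n,p,z):
    o,d=ray(n,p); return o+d*(z-o[2])/d[2]
def tri(a,b):
    (o,d),(q,e)=ray("top",a),ray("side",b)
    s,t=np.linalg.lstsq(np.c_[d,-e],q-o,rcond=None)[0]; A,B=o+s*d,q+t*e
    return (A+B)/2,np.linalg.norm(A-B)
def blobs(im,kind,lo,hi,roi):
    hsv=cv2.cvtColor(im,cv2.COLOR_BGR2HSV); x0,y0,x1,y1=roi
    m=cv2.inRange(hsv,(45,60,30),(95,255,255)) if kind=="green" else cv2.inRange(hsv,(0,0,95),(180,60,255))
    k=np.zeros_like(m);k[y0:y1,x0:x1]=m[y0:y1,x0:x1]
    k=cv2.morphologyEx(k,cv2.MORPH_CLOSE,np.ones((3,3)))
    cs,_=cv2.findContours(k,cv2.RETR_EXTERNAL,cv2.CHAIN_APPROX_NONE)
    return [c[:,0].astype(float) for c in cs if lo<cv2.contourArea(c)<hi]
def rectw(n,c,z):
    w=np.array([plane(n,p,z)[:2] for p in c])*1000
    (x,y),(a,b),_=q=cv2.minAreaRect(w.astype(np.float32)); P=cv2.boxPoints(q)
    e=[P[1]-P[0],P[2]-P[1]]; l=max(e,key=np.linalg.norm)
    return np.array([x,y]),sorted([a,b]),np.degrees(np.arctan2(l[1],l[0]))%180
E
python3 - <<'E'
from h import *
t=cv2.imread("pics/top0.png");s=cv2.imread("pics/side0.png")
for k,z in(("green",.006),("grey",.02)):
  for n,im,roi in(("top",t,(120,150,510,330)),("side",s,(130,130,430,370))):
    for c in blobs(im,k,40 if k=="grey" else 150,1800,roi):
        x,y,w,h=cv2.boundingRect(c.astype(np.int32)); q=rectw(n,c,z)
        print(k,n,(x,y,w,h),q[0].round(),np.round(q[1]),q[2].round(1))
a=cv2.resize(t[150:330,170:500],None,fx=2.4,fy=2.4,interpolation=cv2.INTER_CUBIC)
cv2.imwrite("pics/crop_t.png",a)
cv2.imwrite("pics/crop_s.png",cv2.resize(s[140:360,165:425],None,fx=2.7,fy=2.7,interpolation=cv2.INTER_CUBIC))
E
```

```text
green top (457, 257, 39, 31) [ 437. -314.] [61. 82.] 85.4
green top (354, 175, 35, 19) [630. -84.] [25. 81.] 110.7
green top (271, 170, 38, 29) [627.  98.] [61. 82.] 96.3
green top (446, 166, 41, 33) [ 634. -295.] [60. 82.] 104.7
green top (348, 159, 35, 18) [663. -71.] [25. 83.] 112.2
green side (228, 226, 37, 27) [625.  97.] [59. 80.] 95.0
green side (381, 162, 32, 19) [ 435. -313.] [59. 78.] 85.8
grey top (263, 269, 24, 22) [415. 125.] [40. 43.] 70.4
grey top (180, 258, 15, 15) [443. 316.] [25. 28.] 64.3
grey top (372, 257, 28, 26) [ 439. -115.] [35. 53.] 127.2
grey top (208, 250, 12, 11) [467. 260.] [14. 28.] 136.0
grey top (214, 220, 48, 7) [538. 208.] [ 12. 103.] 92.8
grey top (185, 180, 34, 13) [618. 288.] [25. 73.] 86.7
grey top (348, 176, 9, 13) [630. -43.] [11. 29.] 20.7
grey top (279, 170, 21, 29) [624.  96.] [43. 60.] 5.8
grey side (250, 329, 19, 21) [438. 323.] [30. 38.] 152.5
grey side (140, 320, 43, 28) [595. 402.] [39. 76.] 72.0
grey side (262, 311, 9, 12) [457. 273.] [15. 27.] 123.2
grey side (175, 278, 35, 33) [612. 293.] [37. 82.] 84.4
grey side (130, 272, 14, 19) [742. 323.] [27. 48.] 156.2
grey side (311, 264, 28, 27) [410. 131.] [55. 57.] 70.6
grey side (234, 264, 33, 40) [531. 214.] [ 14. 117.] 92.7
grey side (225, 225, 41, 30) [616. 107.] [63. 87.] 94.7
grey side (355, 200, 19, 21) [ 434. -107.] [41. 75.] 119.1
grey side (315, 185, 26, 25) [ 532. -112.] [ 16. 114.] 87.1
grey side (265, 184, 30, 22) [636. -65.] [62. 87.] 111.5
grey side (379, 160, 35, 23) [ 428. -297.] [64. 88.] 83.9
grey side (171, 150, 74, 44) [847. -60.] [138. 175.] 171.2
```

View pics/crop_t.png

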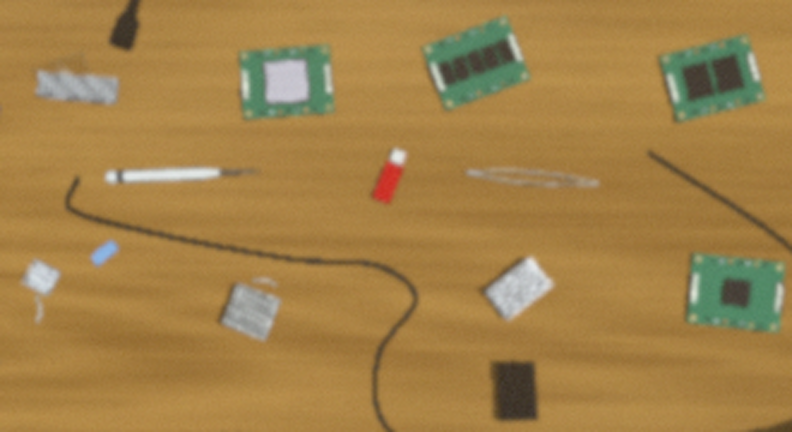

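View pics/crop_s.png

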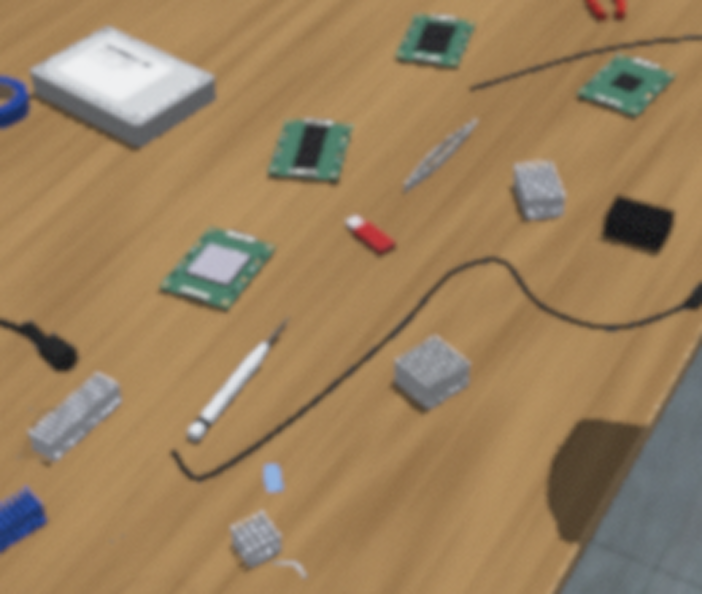

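The crops confirm the choice. Large square is at (275,279), small pin field at (187,266), bar at (202,186) and oblong medium at (386,270), all lying fins up. The blue and black lookalikes are excluded. Now I'll measure the heights across the two views.

```bash
python3 - <<'E'
from h import *
t=cv2.imread("pics/top0.png")
S=dict(large=(432,360),medium=(539,184),small=(256,532),bar=(75,411),b_large=(218,264),b_row=(310,149),b_pair=(437,39),b_small=(628,82))
g=blobs(t,"green",150,1800,(120,150,510,330)); y=blobs(t,"grey",40,1800,(120,150,510,330))
near=lambda L,p:np.vstack([c for c in L if np.hypot(*(c.mean(0)-p))<14])
P=dict(large=(275,279),medium=(386,270),small=(187,266),bar=(202,186),b_large=(290,184),b_row=(369,176),b_pair=(466,183),b_small=(477,272))
H=dict(large=.024,medium=.022,small=.018,bar=.02)
for k in P:
    c=near(g if k[:2]=="b_" else y,P[k]); (u,v),_,_=cv2.minAreaRect(c.astype(np.float32))
    p,e=tri((u,v),np.array(S[k])/2.7+(165,140))
    q=rectw("top",c,H.get(k,.012)/2)
    print(k,"tri",(p*1000).round(),"gap",round(e*1000,1),"| xy",q[0].round(1),np.round(q[1]),"ang",q[2].round(1),"R",np.hypot(*q[0]).round())
s=r.sense();print(s["time"],(s["ee_pos"]*1000).round(1))
E
```

```text
large tri [414. 125.  25.] gap 2.1 | xy [414.8 126.1] [40. 43.] ang 70.4 R 434.0
medium tri [ 437. -116.   18.] gap 2.6 | xy [ 439.  -116.3] [36. 54.] ang 127.2 R 454.0
small tri [443. 316.  16.] gap 0.4 | xy [443.4 318. ] [25. 28.] ang 64.3 R 546.0
bar tri [618. 288.  16.] gap 1.3 | xy [619.7 289.8] [25. 74.] ang 86.7 R 684.0
b_large tri [625.  97.   9.] gap 1.5 | xy [626.6  97.7] [61. 82.] ang 96.3 R 634.0
b_row tri [646. -78.   5.] gap 1.7 | xy [646.5 -77.5] [61. 83.] ang 111.3 R 651.0Traceback (most recent call last):
  File "<stdin>", line 10, in <module>
  File "h.py", line 9, in tri
    (o,d),(q,e)=ray("top",a),ray("side",b)
                ~~~^^^^^^^^^
  File "h.py", line 4, in ray
    c=optics.get_calibration(n); T=c["pose"]; d=T[:3,:3]@np.linalg.inv(c["mtx"])@[p[0],p[1],1.]
ValueError: time passes only in moves, steps and waits
```

```bash
cat >> h.py <<'E'
_C={n:optics.get_calibration(n) for n in("top","side")}
class _O: pass
def ray(n,p):
    T=_C[n]["pose"]; d=T[:3,:3]@np.linalg.inv(_C[n]["mtx"])@[p[0],p[1],1.]
    return T[:3,3],d/np.linalg.norm(d)
def plan(x,y,yaw,z):
    "turn about tool z to reach yaw (deg), then shift in the turned tool axes; mm, TCP z"
    s=r.sense(); R=s["tcp_rot"]; a=np.degrees(np.arctan2(R[1,0],R[0,0])); d=(yaw-a+180)%360-180
    c,q=np.cos(np.radians(yaw)),np.sin(np.radians(yaw)); v=np.array([x,y,z])-s["ee_pos"]*1000
    print(f"t {s['time']:.1f} j6 {s['joint_positions'][5]:.2f} gap {s['finger_gap']*88:.1f}mm tcp",(s["ee_pos"]*1000).round(1),f"yaw {a:.1f} tilt",R[:2,2].round(3),
     f"-> turn {-np.radians(d):.3f} shift x {c*v[0]+q*v[1]:.1f} y {q*v[0]-c*v[1]:.1f} z {-v[2]:.1f}")
E
python3 - <<'E'
from h import *
t=cv2.imread("pics/top0.png");g=blobs(t,"green",150,1800,(120,150,510,330))
for n,p,S in(("pair",(466,183),(437,39)),("small",(477,272),(628,82))):
    c=np.vstack([c for c in g if np.hypot(*(c.mean(0)-p))<14]);(u,v),_,_=cv2.minAreaRect(c.astype(np.float32))
    P,e=tri((u,v),np.array(S)/2.7+(165,140)); q=rectw("top",c,.006); print(n,(P*1000).round(),round(e*1000,1),q[0].round(1),q[2].round(1))
plan(438,-116,127.2,230)
E
```

```text
pair [ 632. -295.    6.] 4.0 [ 634.4 -294.6] 104.7
small [ 435. -314.    8.] 3.3 [ 436.7 -313.7] 85.4
t 0.1 j6 -0.04 gap 87.6mm tcp [ 240.7 -630.3  403.5] yaw 20.9 tilt [-0.001  0.002] -> turn -1.855 shift x 290.4 y 468.1 z 173.5
```

```bash
python3 -m inch '[0,0,0,0,0,-0.185,0.65, 0,0,0,0,0,-0.185,0.65, 0,0,0,0,0,-0.185,0.65, 0,0,0,0,0,-0.185,0.65, 0,0,0,0,0,-0.185,0.65, 0,0,0,0,0,-0.185,0.65, 0,0,0,0,0,-0.185,0.65, 0,0,0,0,0,-0.185,0.65, 0,0,0,0,0,-0.185,0.65, 0,0,0,0,0,-0.185,0.65]'
python3 -m inch '[24,39,10,0,0,0,0.65, 24,39,15,0,0,0,0.65, 24,39,15,0,0,0,0.65, 24,39,15,0,0,0,0.65, 24,39,15,0,0,0,0.65, 24,39,15,0,0,0,0.65, 24,39,15,0,0,0,0.65, 24,39,15,0,0,0,0.65, 24,39,15,0,0,0,0.65, 24,39,15,0,0,0,0.65, 24,39,15,0,0,0,0.65, 24,39,13,0,0,0,0.65, 0,0,0,0,0,0,0.65, 0,0,0,0,0,0,0.65]'
python3 - <<'E'
from h import *
plan(438,-116,127.2,169)
for n in("top","side"): cv2.imwrite(f"pics/{n}1.png",optics.get_image(n))
a,b=cv2.imread("pics/top1.png"),cv2.imread("pics/side1.png")
cv2.imwrite("pics/v1.png",np.hstack([cv2.resize(a[190:340,300:450],(400,400)),cv2.resize(b[100:260,280:440],(400,400))]))
E
```

```text
time: 1.35
ee_pos: [0.2407, -0.6304, 0.4039]
tcp_rot: [[-0.605, 0.796, -0.0], [0.796, 0.605, 0.001], [0.001, 0.0, -1.0]]
force: [-0.8, 0.1, 0.4]
finger_gap: 0.65
grasp_force: 0.0
time: 3.1
ee_pos: [0.4421, -0.1194, 0.2316]
tcp_rot: [[-0.601, 0.799, -0.0], [0.799, 0.601, -0.0], [0.0, -0.001, -1.0]]
force: [-0.7, 0.4, 1.0]
finger_gap: 0.653
grasp_force: 0.0
t 3.1 j6 -0.96 gap 57.5mm tcp [ 442.1 -119.4  231.6] yaw 127.0 tilt [-0. -0.] -> turn -0.004 shift x 5.1 y -1.2 z 62.6
```

View pics/v1.png

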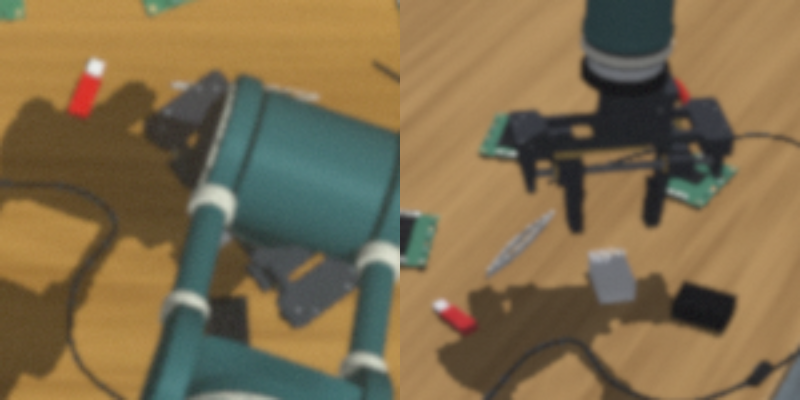

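The open fingers stand above the medium sink, seen in the side panel at about (610,275). I'll descend and grip.

```bash
python3 -m inch '[5,-1,12,0,0,0,0.65, 0,0,15,0,0,0,0.65, 0,0,15,0,0,0,0.65, 0,0,13,0,0,0,0.65, 0,0,7,0,0,0,0.65, 0,0,0,0,0,0,0.65, 0,0,0,0,0,0,0, 0,0,0,0,0,0,0, 0,0,0,0,0,0,0, 0,0,0,0,0,0,0, 0,0,0,0,0,0,0, 0,0,-15,0,0,0,0, 0,0,-25,0,0,0,0, 0,0,-25,0,0,0,0, 0,0,-15,0,0,0,0]'
python3 - <<'E'
from h import *
plan(633,-295,104.7,250)
E
```

```text
time: 5.08
ee_pos: [0.4387, -0.116, 0.2515]
tcp_rot: [[-0.6, 0.8, 0.002], [0.8, 0.6, -0.001], [-0.002, 0.001, -1.0]]
force: [-0.8, 0.2, -1.1]
finger_gap: 0.363
grasp_force: 30.0
t 5.1 j6 -0.96 gap 31.9mm tcp [ 438.7 -116.   251.5] yaw 126.9 tilt [ 0.002 -0.001] -> turn 0.387 shift x -222.5 y 142.6 z 1.5
```

```bash
python3 -m inch '[0,0,0,0,0,0.13,0, 0,0,0,0,0,0.13,0, 0,0,0,0,0,0.127,0, -22,14,0,0,0,0,0, -32,20,0,0,0,0,0, -34,22,0,0,0,0,0, -34,22,0,0,0,0,0, -34,22,0,0,0,0,0, -34,22,0,0,0,0,0, -22,14,0,0,0,0,0, -10,6.5,0,0,0,0,0, 0,0,0,0,0,0,0, 0,0,0,0,0,0,0]'
python3 - <<'E'
from h import *
plan(633,-295,104.7,180)
E
```

```text
time: 6.7
ee_pos: [0.6318, -0.2936, 0.2493]
tcp_rot: [[-0.254, 0.967, -0.001], [0.967, 0.254, 0.001], [0.001, -0.001, -1.0]]
force: [0.2, -0.2, -0.4]
finger_gap: 0.361
grasp_force: 30.0
t 6.7 j6 -0.73 gap 31.8mm tcp [ 631.8 -293.6  249.3] yaw 104.7 tilt [-0.001  0.001] -> turn 0.001 shift x -1.7 y 0.8 z 69.3
```

```bash
python3 -m inch '[-1.5,1,20,0,0,0,0, 0,0,25,0,0,0,0, 0,0,13,0,0,0,0, 0,0,5,0,0,0,0, 0,0,4,0,0,0,0, 0,0,0,0,0,0,0]'; python3 - <<'E'
from h import *
plan(633,-295,104.7,180)
E
```

```text
time: 7.45
ee_pos: [0.6342, -0.2957, 0.1831]
tcp_rot: [[-0.254, 0.967, 0.001], [0.967, 0.254, -0.0], [-0.0, 0.0, -1.0]]
force: [0.5, 0.4, -0.5]
finger_gap: 0.359
grasp_force: 30.0
t 7.5 j6 -0.73 gap 31.6mm tcp [ 634.2 -295.7  183.1] yaw 104.7 tilt [ 0.001 -0.   ] -> turn 0.000 shift x 0.9 y -1.0 z 3.1
```

```bash
python3 -m inch '[0,0,1.5,0,0,0,0, 0,0,1.5,0,0,0,0, 0,0,0,0,0,0,0]' | grep -E 'ee_pos|force'; python3 -m inch '[0,0,0,0,0,0,0.45, 0,0,0,0,0,0,0.6, 0,0,0,0,0,0,0.6, 0,0,-15,0,0,0,0.6, 0,0,-30,0,0,0,0.6, 0,0,-30,0,0,0,0.6, 0,0,0,0,0,0,0.6]'; python3 - <<'E'
from h import *
plan(414.5,125.5,160.4,230)
E
```

```text
ee_pos: [0.6339, -0.2956, 0.1798]
force: [-0.9, -0.3, -1.6]
grasp_force: 30.0
time: 8.7
ee_pos: [0.6355, -0.2963, 0.2594]
tcp_rot: [[-0.254, 0.967, 0.007], [0.967, 0.254, -0.004], [-0.005, 0.006, -1.0]]
force: [0.5, -0.2, -0.3]
finger_gap: 0.598
grasp_force: 0.0
t 8.7 j6 -0.73 gap 52.6mm tcp [ 635.5 -296.3  259.4] yaw 104.7 tilt [ 0.007 -0.004] -> turn -0.972 shift x 349.7 y 323.3 z 29.4
```

```bash
python3 -m inch '[0,0,0,0,0,-0.162,0.75, 0,0,0,0,0,-0.162,0.75, 0,0,0,0,0,-0.162,0.75, 0,0,0,0,0,-0.162,0.75, 0,0,0,0,0,-0.162,0.75, 0,0,0,0,0,-0.162,0.75, 20,18,0,0,0,0,0.75, 35,32,0,0,0,0,0.75, 35,32,0,0,0,0,0.75, 35,32,0,0,0,0,0.75, 35,32,0,0,0,0,0.75, 35,32,0,0,0,0,0.75, 35,32,0,0,0,0,0.75, 35,32,0,0,0,0,0.75, 35,32,0,0,0,0,0.75, 35,32,10,0,0,0,0.75, 15,17,19,0,0,0,0.75, 0,0,0,0,0,0,0.75, 0,0,0,0,0,0,0.75]'; python3 - <<'E'
from h import *
plan(414.5,125.5,160.4,169)
for n in("top","side"): cv2.imwrite(f"pics/{n}2.png",optics.get_image(n))
a,b=cv2.imread("pics/top2.png"),cv2.imread("pics/side2.png")
cv2.imwrite("pics/v2.png",np.hstack([cv2.resize(a[130:230,416:516],(400,400),interpolation=cv2.INTER_CUBIC),cv2.resize(b[110:310,240:440],(400,400))]))
E
```

```text
time: 11.08
ee_pos: [0.4126, 0.1257, 0.2257]
tcp_rot: [[-0.942, 0.335, -0.0], [0.335, 0.942, -0.0], [0.0, -0.0, -1.0]]
force: [0.6, -0.3, 0.5]
finger_gap: 0.75
grasp_force: 0.0
t 11.1 j6 -0.99 gap 66.0mm tcp [412.6 125.7 225.7] yaw 160.4 tilt [-0. -0.] -> turn 0.001 shift x -1.8 y 0.4 z 56.7
```

View pics/v2.png

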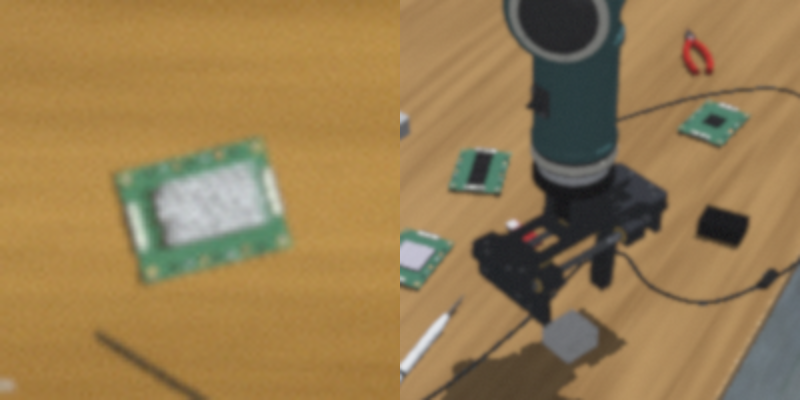

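The medium sink sits square on the pair board in the left panel, about (212,205), within a few mm. The gripper is above the large sink in the right panel, about (572,335). I'll descend and grip.

```bash
python3 -m inch '[-2,0,12,0,0,0,0.75, 0,0,15,0,0,0,0.75, 0,0,13,0,0,0,0.75, 0,0,10,0,0,0,0.75, 0,0,6,0,0,0,0.75, 0,0,0,0,0,0,0.75, 0,0,0,0,0,0,0, 0,0,0,0,0,0,0, 0,0,0,0,0,0,0, 0,0,0,0,0,0,0, 0,0,0,0,0,0,0, 0,0,-15,0,0,0,0, 0,0,-25,0,0,0,0, 0,0,-25,0,0,0,0, 0,0,-15,0,0,0,0, 0,0,0,0,0,0,0]'
python3 - <<'E'
from h import *
plan(626,97.5,186.3,250)
E
```

```text
time: 13.18
ee_pos: [0.4149, 0.1255, 0.2511]
tcp_rot: [[-0.942, 0.335, 0.003], [0.335, 0.942, 0.001], [-0.003, 0.002, -1.0]]
force: [-0.2, 0.5, -1.1]
finger_gap: 0.452
grasp_force: 30.0
t 13.2 j6 -0.99 gap 39.8mm tcp [414.9 125.5 251.1] yaw 160.4 tilt [0.003 0.001] -> turn -0.452 shift x -206.7 y -51.0 z 1.1
```

```bash
python3 -m inch '[0,0,0,0,0,-0.151,0, 0,0,0,0,0,-0.151,0, 0,0,0,0,0,-0.15,0, -22,-5,0,0,0,0,0, -32,-8,0,0,0,0,0, -34,-8.5,0,0,0,0,0, -34,-8.5,0,0,0,0,0, -34,-8.5,0,0,0,0,0, -32,-8,0,0,0,0,0, -18.5,-4.5,0,0,0,0,0, 0,0,0,0,0,0,0, 0,0,20,0,0,0,0, 0,0,25,0,0,0,0, 0,0,13,0,0,0,0, 0,0,6,0,0,0,0, 0,0,0,0,0,0,0]'
python3 - <<'E'
from h import *
plan(626,97.5,186.3,180)
E
```

```text
time: 15.18
ee_pos: [0.6249, 0.0975, 0.1853]
tcp_rot: [[-0.994, -0.11, -0.001], [-0.11, 0.994, -0.0], [0.001, 0.0, -1.0]]
force: [0.1, -0.8, -0.9]
finger_gap: 0.457
grasp_force: 30.0
t 15.2 j6 -1.57 gap 40.2mm tcp [624.9  97.5 185.3] yaw -173.7 tilt [-0.001 -0.   ] -> turn 0.000 shift x -1.1 y -0.1 z 5.3
```

```bash
python3 -m inch '[-1,0,2,0,0,0,0, 0,0,2,0,0,0,0, 0,0,1,0,0,0,0, 0,0,0,0,0,0,0]' | grep -E 'ee_pos|force'; python3 -m inch '[0,0,0,0,0,0,0.55, 0,0,0,0,0,0,0.7, 0,0,0,0,0,0,0.7, 0,0,-15,0,0,0,0.7, 0,0,-30,0,0,0,0.7, 0,0,-30,0,0,0,0.7, 0,0,0,0,0,0,0.6]'; python3 - <<'E'
from h import *
plan(619,289,86.7,230)
E
```

```text
ee_pos: [0.6262, 0.0975, 0.1808]
force: [-0.8, -0.7, -1.4]
grasp_force: 30.0
time: 16.55
ee_pos: [0.628, 0.0978, 0.26]
tcp_rot: [[-0.994, -0.11, 0.008], [-0.11, 0.994, 0.001], [-0.008, 0.0, -1.0]]
force: [-0.2, -0.6, 0.1]
finger_gap: 0.614
grasp_force: 0.0
t 16.6 j6 -1.57 gap 54.0mm tcp [628.   97.8 260. ] yaw -173.7 tilt [0.008 0.001] -> turn 1.739 shift x 190.4 y -19.9 z 30.0
```

```bash
python3 -m inch '[0,0,0,0,0,0.174,0.5, 0,0,0,0,0,0.174,0.5, 0,0,0,0,0,0.174,0.5, 0,0,0,0,0,0.174,0.5, 0,0,0,0,0,0.174,0.5, 0,0,0,0,0,0.174,0.5, 0,0,0,0,0,0.174,0.5, 0,0,0,0,0,0.174,0.5, 0,0,0,0,0,0.174,0.5, 0,0,0,0,0,0.173,0.5, 22,-2,5,0,0,0,0.5, 34,-4,5,0,0,0,0.5, 36,-4,5,0,0,0,0.5, 36,-4,5,0,0,0,0.5, 36,-3,5,0,0,0,0.5, 26,-3,5,0,0,0,0.5, 0,0,0,0,0,0,0.5, 0,0,0,0,0,0,0.5]'; python3 - <<'E'
from h import *
plan(619,289,86.7,169)
for n in("top","side"): cv2.imwrite(f"pics/{n}3.png",optics.get_image(n))
a,b=cv2.imread("pics/top3.png"),cv2.imread("pics/side3.png")
cv2.imwrite("pics/v3.png",np.hstack([cv2.resize(a[130:230,240:340],(400,400),interpolation=cv2.INTER_CUBIC),cv2.resize(b[170:350,110:290],(400,400))]))
E
```

```text
time: 18.8
ee_pos: [0.617, 0.2882, 0.2253]
tcp_rot: [[0.057, 0.998, -0.001], [0.998, -0.057, -0.001], [-0.001, -0.001, -1.0]]
force: [0.2, -0.3, -0.1]
finger_gap: 0.501
grasp_force: 0.0
t 18.8 j6 0.46 gap 44.0mm tcp [617.  288.2 225.3] yaw 86.7 tilt [-0.001 -0.001] -> turn 0.001 shift x 0.9 y 1.9 z 56.3
```

View pics/v3.png

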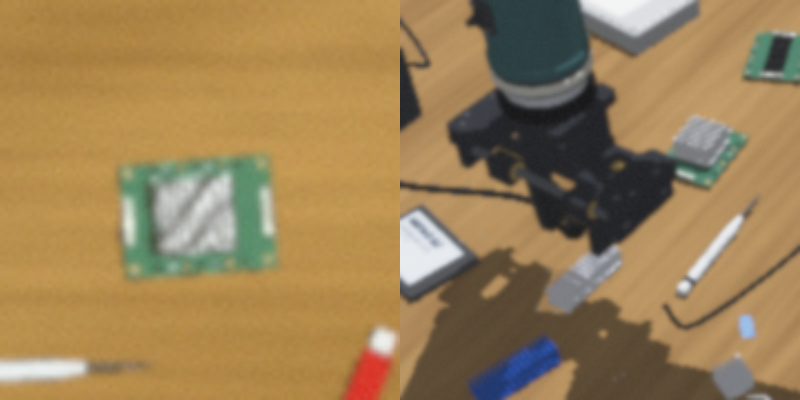

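The large sink is square on its board, with its centre at (194,214) against the board's (198,216). The gripper is over the bar, right panel about (585,280). I'll descend and grip.

```bash
python3 -m inch '[1,2,12,0,0,0,0.5, 0,0,15,0,0,0,0.5, 0,0,13,0,0,0,0.5, 0,0,10,0,0,0,0.5, 0,0,6,0,0,0,0.5, 0,0,0,0,0,0,0.5, 0,0,0,0,0,0,0, 0,0,0,0,0,0,0, 0,0,0,0,0,0,0, 0,0,0,0,0,0,0, 0,0,0,0,0,0,0, 0,0,-15,0,0,0,0, 0,0,-25,0,0,0,0, 0,0,-25,0,0,0,0, 0,0,-15,0,0,0,0, 0,0,0,0,0,0,0]'
python3 - <<'E'
from h import *
plan(646,-77.5,111.3,250)
E
```

```text
time: 20.9
ee_pos: [0.6199, 0.2895, 0.2517]
tcp_rot: [[0.058, 0.998, 0.003], [0.998, -0.058, 0.001], [0.001, 0.003, -1.0]]
force: [0.5, -0.4, -0.2]
finger_gap: 0.247
grasp_force: 30.0
t 20.9 j6 0.46 gap 21.7mm tcp [619.9 289.5 251.7] yaw 86.7 tilt [0.003 0.001] -> turn -0.430 shift x -351.4 y -109.0 z 1.7
```

```bash
python3 -m inch '[0,0,0,0,0,-0.144,0, 0,0,0,0,0,-0.143,0, 0,0,0,0,0,-0.143,0, -20,-6,0,0,0,0,0, -32,-10,0,0,0,0,0, -38,-12,0,0,0,0,0, -38,-12,0,0,0,0,0, -38,-12,0,0,0,0,0, -38,-12,0,0,0,0,0, -38,-12,0,0,0,0,0, -38,-12,0,0,0,0,0, -38,-12,0,0,0,0,0, -22,-6,0,0,0,0,0, -11.5,-3,0,0,0,0,0, 0,0,20,0,0,0,0, 0,0,25,0,0,0,0, 0,0,13,0,0,0,0, 0,0,5,0,0,0,0, 0,0,0,0,0,0,0]'
python3 - <<'E'
from h import *
plan(646,-77.5,111.3,180)
E
```

```text
time: 23.28
ee_pos: [0.6455, -0.0773, 0.1863]
tcp_rot: [[-0.364, 0.931, -0.001], [0.931, 0.364, 0.0], [0.0, -0.0, -1.0]]
force: [-0.6, -0.1, -0.0]
finger_gap: 0.246
grasp_force: 30.0
t 23.3 j6 -0.53 gap 21.6mm tcp [645.5 -77.3 186.3] yaw 111.4 tilt [-0.001  0.   ] -> turn 0.001 shift x -0.4 y 0.3 z 6.3
```

```bash
python3 -m inch '[0,0,2,0,0,0,0, 0,0,2,0,0,0,0, 0,0,2,0,0,0,0, 0,0,0,0,0,0,0]' | grep -E 'ee_pos|force'; python3 -m inch '[0,0,0,0,0,0,0.35, 0,0,0,0,0,0,0.5, 0,0,0,0,0,0,0.5, 0,0,-15,0,0,0,0.5, 0,0,-30,0,0,0,0.5, 0,0,-30,0,0,0,0.5, 0,0,0,0,0,0,0.5]'; python3 - <<'E'
from h import *
plan(443,317,154.3,230)
E
```

```text
ee_pos: [0.6454, -0.0779, 0.1806]
force: [-0.6, 0.2, -0.6]
grasp_force: 30.0
time: 24.65
ee_pos: [0.6473, -0.0781, 0.2601]
tcp_rot: [[-0.363, 0.932, 0.008], [0.932, 0.363, -0.001], [-0.004, 0.007, -1.0]]
force: [0.1, 0.3, 0.5]
finger_gap: 0.501
grasp_force: 0.0
t 24.6 j6 -0.53 gap 44.1mm tcp [647.3 -78.1 260.1] yaw 111.3 tilt [ 0.008 -0.001] -> turn -0.750 shift x 355.4 y 267.4 z 30.1
```

```bash
python3 -m inch '[0,0,0,0,0,-0.15,0.55, 0,0,0,0,0,-0.15,0.55, 0,0,0,0,0,-0.15,0.55, 0,0,0,0,0,-0.15,0.55, 0,0,0,0,0,-0.15,0.55, 20,15,0,0,0,0,0.55, 32,24,0,0,0,0,0.55, 36,27,0,0,0,0,0.55, 36,27,0,0,0,0,0.55, 36,27,0,0,0,0,0.55, 36,27,0,0,0,0,0.55, 36,27,0,0,0,0,0.55, 36,27,5,0,0,0,0.55, 36,27,5,0,0,0,0.55, 32,24,10,0,0,0,0.55, 19,15,10,0,0,0,0.55, 0,0,0,0,0,0,0.55, 0,0,0,0,0,0,0.55]'; python3 - <<'E'
from h import *
plan(443,317,154.3,169)
for n in("top","side"): cv2.imwrite(f"pics/{n}4.png",optics.get_image(n))
a,b=cv2.imread("pics/top4.png"),cv2.imread("pics/side4.png")
cv2.imwrite("pics/v4.png",np.hstack([cv2.resize(a[126:226,319:419],(400,400),interpolation=cv2.INTER_CUBIC),cv2.resize(b[240:400,180:340],(400,400))]))
E
```

```text
time: 26.9
ee_pos: [0.4409, 0.3166, 0.2255]
tcp_rot: [[-0.901, 0.434, -0.0], [0.434, 0.901, -0.001], [0.0, -0.001, -1.0]]
force: [-0.1, 0.4, 1.2]
finger_gap: 0.553
grasp_force: 0.0
t 26.9 j6 -0.54 gap 48.7mm tcp [440.9 316.6 225.5] yaw 154.3 tilt [-0.    -0.001] -> turn -0.001 shift x -1.7 y 1.3 z 56.5
```

View pics/v4.png

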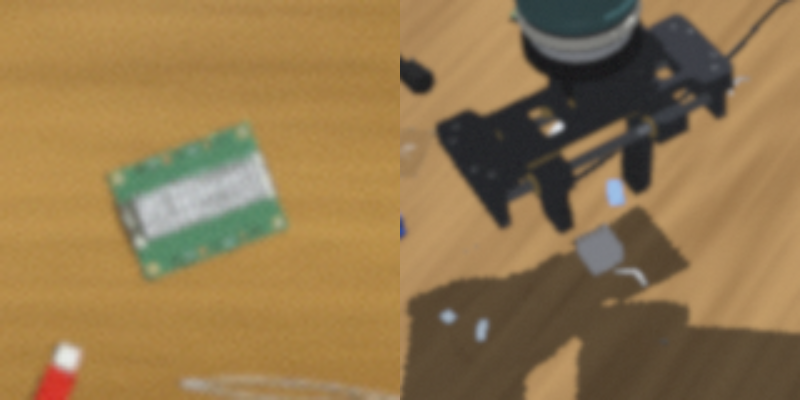

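The bar lies along the row board, left panel about (203,199), shifted slightly to the right; I'll measure that at the end. The fingers straddle the small sink at (600,250). I'll descend and grip.

```bash
python3 -m inch '[-2,1,12,0,0,0,0.55, 0,0,15,0,0,0,0.55, 0,0,13,0,0,0,0.55, 0,0,10,0,0,0,0.55, 0,0,6,0,0,0,0.55, 0,0,0,0,0,0,0.55, 0,0,0,0,0,0,0, 0,0,0,0,0,0,0, 0,0,0,0,0,0,0, 0,0,0,0,0,0,0, 0,0,0,0,0,0,0, 0,0,-15,0,0,0,0, 0,0,-25,0,0,0,0, 0,0,-25,0,0,0,0, 0,0,-15,0,0,0,0, 0,0,0,0,0,0,0]'
python3 - <<'E'
from h import *
plan(436,-314,85.4,250)
E
```

```text
time: 29.0
ee_pos: [0.4443, 0.3171, 0.2513]
tcp_rot: [[-0.901, 0.434, 0.003], [0.434, 0.901, 0.002], [-0.002, 0.003, -1.0]]
force: [0.3, -0.1, -0.3]
finger_gap: 0.269
grasp_force: 30.0
t 29.0 j6 -0.55 gap 23.7mm tcp [444.3 317.1 251.3] yaw 154.3 tilt [0.003 0.002] -> turn 1.202 shift x -629.8 y 42.4 z 1.3
```

```bash
python3 -m inch '[0,0,0,0,0,0.172,0, 0,0,0,0,0,0.172,0, 0,0,0,0,0,0.172,0, 0,0,0,0,0,0.172,0, 0,0,0,0,0,0.172,0, 0,0,0,0,0,0.171,0, 0,0,0,0,0,0.171,0]' | grep gap; python3 -m inch '[-20,2,0,0,0,0,0, -35,2,0,0,0,0,0, -40,3,0,0,0,0,0, -40,3,0,0,0,0,0, -40,3,0,0,0,0,0, -40,3,0,0,0,0,0, -40,3,0,0,0,0,0, -40,3,0,0,0,0,0, -40,3,0,0,0,0,0, -40,3,0,0,0,0,0, -40,3,0,0,0,0,0, -40,3,0,0,0,0,0, -40,3,0,0,0,0,0, -40,2,0,0,0,0,0, -40,2,0,0,0,0,0, -35,1,0,0,0,0,0, -20,1,0,0,0,0,0, 0,0,0,0,0,0,0, 0,0,0,0,0,0,0]'
python3 - <<'E'
from h import *
plan(436,-314,85.4,180)
E
```

```text
finger_gap: 0.27
time: 32.25
ee_pos: [0.4358, -0.3137, 0.2492]
tcp_rot: [[0.079, 0.997, -0.001], [0.997, -0.079, 0.001], [0.001, -0.001, -1.0]]
force: [-0.4, -0.1, -0.5]
finger_gap: 0.271
grasp_force: 30.0
t 32.2 j6 -0.59 gap 23.9mm tcp [ 435.8 -313.7  249.2] yaw 85.5 tilt [-0.001  0.001] -> turn 0.001 shift x -0.2 y 0.2 z 69.2
```

```bash
python3 -m inch '[0,0,20,0,0,0,0, 0,0,25,0,0,0,0, 0,0,13,0,0,0,0, 0,0,5,0,0,0,0, 0,0,3,0,0,0,0, 0,0,2,0,0,0,0, 0,0,1,0,0,0,0, 0,0,0,0,0,0,0]'| grep -E 'ee_pos|force'; python3 -m inch '[0,0,0,0,0,0,0.4, 0,0,0,0,0,0,0.55, 0,0,0,0,0,0,0.55, 0,0,-15,0,0,0,0.55, 0,0,-30,0,0,0,0.55, 0,0,-30,0,0,0,0.55, 0,0,-30,0,0,0,0.55, 0,0,-30,0,0,0,0.55, 30,0,0,0,0,0,0.55, 50,0,0,0,0,0,0.55, 50,0,0,0,0,0,0.55, 50,0,0,0,0,0,0.55, 20,0,0,0,0,0,0.55, 0,0,0,0,0,0,0.55]'; python3 - <<'E'
from h import *
for n in("top","side"): cv2.imwrite(f"pics/{n}5.png",optics.get_image(n))
a=cv2.imread("pics/top5.png");b=cv2.imread("pics/side5.png")
cv2.imwrite("pics/v5.png",np.hstack([cv2.resize(a[136:316,260:500],(400,300)),cv2.resize(b[125:275,220:420],(400,300))]))
cv2.imwrite("pics/v5.png",np.vstack([cv2.resize(a[140:220,260:500],(780,260),interpolation=cv2.INTER_CUBIC),cv2.resize(np.hstack([a[225:315,410:520],b[120:210,330:440]]),(780,319),interpolation=cv2.INTER_CUBIC)]))
g=blobs(a,"green",60,2500,(240,140,510,330));y=blobs(a,"grey",40,1800,(240,140,510,330))
for n,p,h in(("large",(290,184),.024),("row",(369,176),.02),("pair",(466,183),.022),("small",(477,272),.018)):
    c=np.vstack([c for c in g if np.hypot(*(c.mean(0)-p))<18]);q=rectw("top",c,.006);print(n,q[0].round(1),np.round(q[1]),q[2].round(1))
    for c in y:
        if np.hypot(*(c.mean(0)-p))<18: s=rectw("top",c,.009+h/2);print("   grey",s[0].round(1),np.round(s[1]),s[2].round(1))
E
```

```text
ee_pos: [0.4363, -0.3148, 0.181]
force: [-0.4, 0.4, -0.5]
grasp_force: 30.0
time: 35.0
ee_pos: [0.4523, -0.1141, 0.3167]
tcp_rot: [[0.077, 0.997, 0.001], [0.997, -0.077, -0.0], [-0.0, 0.001, -1.0]]
force: [-0.2, 0.1, 0.1]
finger_gap: 0.55
grasp_force: 0.0
large [626.9  97.2] [61. 82.] 94.7
   grey [624.1  98.4] [48. 60.] 6.4
row [646.5 -77.7] [62. 82.] 110.7
   grey [644.6 -76.5] [31. 83.] 110.7
pair [ 634.4 -294.6] [60. 82.] 104.7
   grey [ 638.5 -290.1] [47. 84.] 104.7Traceback (most recent call last):
  File "<stdin>", line 8, in <module>
    return _nx.concatenate(arrs, 0, dtype=dtype, casting=casting)
           ~~~~~~~~~~~~~~~^^^^^^^^^^^^^^^^^^^^^^^^^^^^^^^^^^^^^^^
ValueError: need at least one array to concatenate
```

View pics/v5.png

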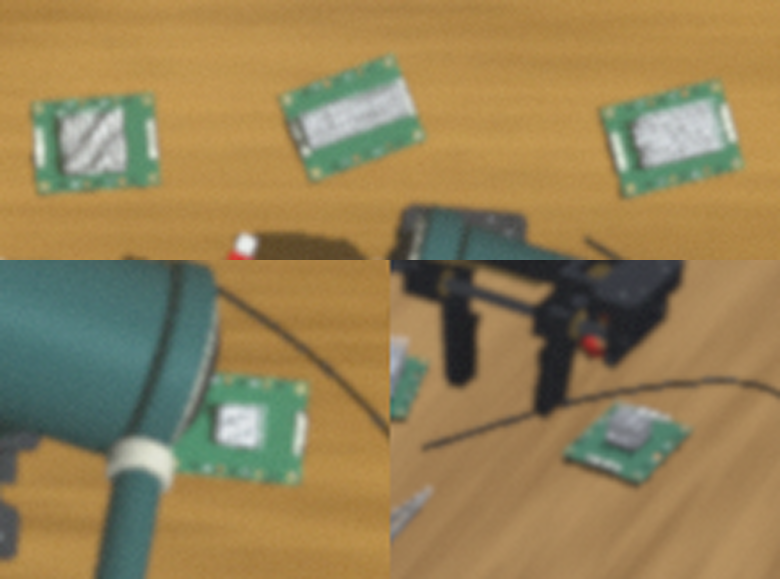

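```bash
python3 - <<'E'
from h import *
for n,u,v,h,b in(("pair",681,135,.022,(634.4,-294.6)),("row",355,116,.02,(646.5,-77.6)),("large",93,141,.024,(626.9,97.4)),):
    p=plane("top",(u/3.25+260,v/3.25+140),.009+h/2)[:2]*1000; print(n,p.round(1),(p-b).round(1))
p=plane("top",(240/3.545+410,166/3.545+225),.018)[:2]*1000; print("small",p.round(1),(p-(436.7,-313.7)).round(1))
E
```

```text
pair [ 633.1 -298.4] [-1.3 -3.8]
row [644.2 -79.4] [-2.3 -1.8]
large [625.1  97.1] [-1.8 -0.3]
small [ 436.  -314.3] [-0.7 -0.6]
```

All four sinks are flat and square, within about 4 mm of their board centres, and the arm is clear. I'm handing the job in.

```bash
python3 -c "
from station import r
print(r.close_job(), r.sense()['time'])"
```

```text
the job is handed in; nothing more can be done
the job is handed in; nothing more can be done
```

All four heatsinks are released fins up on their matching boards, measured within about 4 mm of centre, and the job was handed in at about 35 s; no verdict was shown.

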